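# Pin the lock bar of a finds case

### The job

Lock the aluminium finds case for transport: swing the steel bar on its lid fully home, so that its eye sits between the two ears of the yoke, then take the long slim pin from the wooden block and pass it down through both ears and the eye until its collar rests on the upper ear. Leave the pin there, standing free, leave the other two pins in the block, and do not disturb the things lying around.

Things in the scene. Friction and masses are not known exactly. Their poses are not given: they have to be found in the camera images.
- bar (a joint): Steel lock bar on the lid, 22 mm wide, 10 mm thick, swinging level about an upright pivot. 0 = home on its stop, its eye's hole in line with the yoke's; grows (1.3 rad at most) as the eye swings clockwise seen from above, out over the case's front. Stays where left; 1 to 2 N at the post moves it. The eye is a ring 35 mm across with a 15 mm hole, 210 mm from the pivot.
- post (a point): On the upright round steel post of the bar, 16 mm in diameter, 45 mm tall, by which the bar is swung. It stands 110 mm from the pivot towards the eye. The point is on the post's axis, 28 mm above the bar's upper face, 17 mm below the post's top.
- pivot (a point): Upper face of the bar on its pivot axis, 125 mm above the table. Fixed to the case; z up.
- yoke_hole (a point): Centre of the hole in the yoke's upper ear, at its upper face, 138 mm above the table; z up. Yoke: steel fork overhanging the case's -y end, two level ears 10 mm thick, 16 mm apart, one above the other, each with a 15 mm upright hole; open towards the case's front. The eye goes between them. 210 mm from the pivot: the bar points from pivot to here when home. Free space below.
- case: Closed aluminium case, fixed, 200 mm (its x) by 280 mm (its y) and 100 mm high; origin at the centre of its underside. Its front is its -x side; the yoke is at its -y end.
- block: Wooden block, fixed, 165 mm (its x) by 62 mm (its y) and 42 mm high; origin at the centre of its underside. Three blind square holes 30 mm deep in a row along its x, 50 mm apart, the middle one at its centre; a pin stands upright in each, any pin in any hole, with about 0.75 mm of play all round.
- long_pin_grip (a point): The long slim pin, steel, about 120 g: shank 12 mm thick, 60 mm long, its lowest 10 mm tapering to 7 mm; collar 26 mm across, 5 mm thick; round grip 18 mm thick, 45 mm tall. Point on the axis in the grip, 30 mm above the collar's underside, 90 mm above the tip, 20 mm below the top. z along the pin, up. In the block its collar stands 30 mm clear of the wood.
- long_pin_tip (a point): Tip of the long slim pin, on its axis.
- short_pin_grip (a point): The short pin (not wanted): same grip, collar and 12 mm shank, but the shank is only 34 mm long, so its collar nearly touches the wood. Point on its grip 30 mm above the collar's underside.
- thick_pin_grip (a point): The thick pin (not wanted): same grip and collar and as tall as the long slim pin, but its shank is 20 mm thick above the wood. Point on its grip 30 mm above the collar's underside.
- bowl: Small terracotta bowl, 90 mm across, 45 mm high; loose, to be left alone. Origin under its centre.
- jar: Amber glass jar with white cap, 52 mm across, 85 mm high; loose, to be left alone. Origin under its centre.
- brush: Brush, 190 mm long, lying along its x; loose, to be left alone.
- sherd_a: Potsherd, 60 mm, 9 mm thick; loose, to be left alone.
- sherd_b: Potsherd, 60 mm, 9 mm thick; loose, to be left alone.
- fixative_can: Closed metal can, 72 mm across, 90 mm high; loose, to be left alone. Origin under its centre.
There are look-alikes about, which are no part of the job. Leave any blue or green look-alike of the part that bears long_pin_grip alone.

How it is judged:
By the outcome, as a careful person would: the job done as asked, in the order asked, and still so for the second after the job is handed in, with the robot touching nothing.
It also fails if it takes over 58 s, if anything falls off the work surface, if the arm or the gripper's body presses on something with over 40 N, if the wrist force passes 120 N, or if a joint passes its speed limit or range.

### The arm

A 6-joint arm with a two-finger parallel gripper is mounted at the origin on the work surface. World frame = base frame: x ahead of the robot, y to its left, z up, the work surface at z = 0. Lengths are in m, angles in rad, forces in N, time in s.
With the tool pointing down it reaches from about 0.15 to 0.775 m from the base axis. Payload 6.1 kg.
Tool frame: the origin (TCP) lies at the very end of the fingers, on their centre line; the grasp point (between the pads) lies manip.grip_point_offset behind it (manip.grip_point_offset is the distance from the TCP to the grasp point, in m); z points along the fingers, y is the line along which they close (so a half turn about z gives the same grasp; the last joint's range is limited). The gripper opens to 85 mm and grips with 20 to 120 N. Pads are 22 mm wide; open, the fingers measure 114 mm over their backs; the gripper's body (76 mm by 85 mm) begins 54 mm behind the grasp point. The pads swing forward as they close: fully open they stand 13 mm farther back than shut.
Start: joints at [1.35, 0.126, -0.04, 1.405, 0, 1.571], TCP at [0.115, 0.512, 0.231] pointing down, gripper open.
Joint ranges: [-2.72, 2.72], [-0.95, 1.95], [-1.27, 1.35], [-1.78, 2.02], [-1.46, 1.47], [-3.14, 3.14]. Speed limits (rad/s): [2.39, 2.39, 3.01, 3.14, 3.14, 3.14].

### API

Orientations are given as a 3x3 rotation matrix whose columns are the frame's x, y, z axes.
In Python, from cell import manip, snapshot, camera_model gives the robot as it stands.
- The arm moves only by the shell command python3 -m crank 'ROWS'. ROWS is JSON, a list of rows, each an object of numbers: "dx", "dy", "dz": the shift along the tool's x, y, z as a fraction of full scale; "ax", "ay", "az": the turn, a rotation vector about the tool's x, y, z as a fraction of full scale; "fingers": the opening, from 0 (shut) to 1 (fully open). A call has 1 to 20 rows; each row is the pose to reach, as a shift and turn from the pose commanded when the call began, along the tool's axes at that moment, turning the shorter way round; what a row does not reach only later rows make up. Full scale, the value 1, is 0.3 m for a shift and pi rad for a turn. A row lasts 1/8 s, in which the tool goes at most 62.5 mm and 10.7 degrees, less where a joint would pass 70% of its speed; a pose out of reach is approached as far as the arm can. A call with a number of a shift or a turn outside -1 to 1 is refused whole. A call with a gripper value outside its range is refused whole. The fingers move at their own pace and stop on an object; the grip force is fixed at half the most. Time passes only in rows, so rows that repeat a pose let the fingers close. It gives the time, the measured TCP pose, the force, the opening and the grip force at its end, in the units of the state.
- manip.get_obs(): the state, without advancing time (a new reading comes with each control period).
- snapshot(name): name is "scene" or "top" or "wrist"; returns the picture (384x512x3 uint8, red, green, blue); there is no depth.
- camera_model(name): a dict with "fx", "fy", "cx", "cy" (pixels), "k1" (the pictures are not rectified: a ray, as slopes to the right and down, at radius r is drawn at 1 + k1 r^2 times it, then the intrinsics apply), "origin" and "rotation" of the camera in the world; the wrist camera has in their place "T_tool_cam" (4x4, takes a point from camera to tool coordinates, whose origin is the TCP and whose axes are the flange's). Camera axes: x right, y down, z forward; pixel columns grow to the right and rows downward; lengths in m; the calibration is good to about 2 mm. A picture is of the moment at which its call begins: read the wrist's pose just before it. camera_model takes no time and is no camera call.
- manip.finish_job(): hands the job in; it is judged then, once.
The state is a dict: "t": time; "q": joint angles; "joint_vel": joint speeds; "joint_torque": joint torques, N m; "tool_pos": TCP position; "tcp_rot": TCP orientation; "force": force on the tool from outside, world axes, zero at the start; "wrist_torque": the same for the moment, N m; "opening": opening from 0.0 (shut) to 1.0 (fully open); "finger_force": force on a finger pad.
Only numpy, scipy, OpenCV 4.12 (cv2) and the standard library are available. Lean on these libraries where they do the work, as an engineer would, in place of code of your own. Each camera call takes 0.05 s, during which the arm holds its last target. There are 200 camera calls.

## Working session

There is one attempt and no reset: what is moved stays moved. The work goes in short steps, Python scripts to look and compute and a shell command to move; the robot and the scene stay as the last step left them, time stands still between calls to the robot, and variables do not carry over. Pictures are saved under pics/ and viewed, at most 10 in all, crops included, and the job is handed in when it is done.

```bash
ls; mkdir -p pics
python3 - <<'E'
from cell import manip,snapshot,camera_model
import cv2
for n in("scene","top"):
    cv2.imwrite(f"pics/{n}.png",cv2.resize(snapshot(n)[:,:,::-1],(800,600),interpolation=cv2.INTER_CUBIC)); print(n,camera_model(n))
print(camera_model("wrist"),manip.grip_point_offset); print(manip.get_obs())
E
```

```text
pics
scene {'fx': 373.4451673617692, 'fy': 373.4451673617692, 'cx': 254.78644163928666, 'cy': 194.60787637525974, 'k1': -0.05482311977372636, 'origin': array([ 1.28380997, -0.41432253,  0.74352614]), 'rotation': array([[ 0.41679443,  0.5523901 , -0.72190552],
       [ 0.90870612, -0.23297994,  0.34637197],
       [ 0.02314295, -0.80036587, -0.59906501]])}
top {'fx': 408.1071669451032, 'fy': 408.1071669451032, 'cx': 254.1955216930143, 'cy': 193.41972788267356, 'k1': 0.020931648422343664, 'origin': array([ 0.28638137, -0.03307397,  1.33188121]), 'rotation': array([[ 5.72707575e-03, -9.80902459e-01,  1.94415961e-01],
       [-9.99983343e-01, -5.75709178e-03,  4.10639496e-04],
       [ 7.16473238e-04, -1.94415074e-01, -9.80919092e-01]])}
{'fx': 345.07937151681716, 'fy': 345.07937151681716, 'cx': 265.43289421756435, 'cy': 192.1739240788063, 'k1': 0.007083304763748872, 'T_tool_cam': array([[ 1.98762653e-03, -9.44649767e-01, -3.28074484e-01,
         8.39477225e-02],
       [ 9.99997705e-01,  1.61518094e-03,  1.40773420e-03,
        -1.74830088e-04],
       [-7.99916132e-04, -3.28076529e-01
[... 236 characters left out ...]
 -1.75745686e-05,  1.57077751e+00]), 'joint_vel': array([ 0.00072149,  0.00048401,  0.00318301, -0.00167266, -0.00073285,
        0.00088432]), 'joint_torque': array([ 2.26724980e-03, -4.36902452e+01,  3.53607666e+01,  1.36660156e-02,
        2.38184111e-04, -1.93263517e-06]), 'tool_pos': array([0.11491149, 0.51189493, 0.23060811]), 'tcp_rot': array([[-9.75724052e-01,  2.19003394e-01, -2.97018422e-04],
       [ 2.19003594e-01,  9.75723043e-01, -1.40342702e-03],
       [-1.75475615e-05, -1.43440560e-03, -9.99998971e-01]]), 'force': array([ 1.19424307,  0.38986691, -0.72096904]), 'wrist_torque': array([ 0.0715409 , -0.00185349, -0.01550702]), 'finger_force': 0.0, 'opening': 0.9970379483632917}
```

View pics/scene.png

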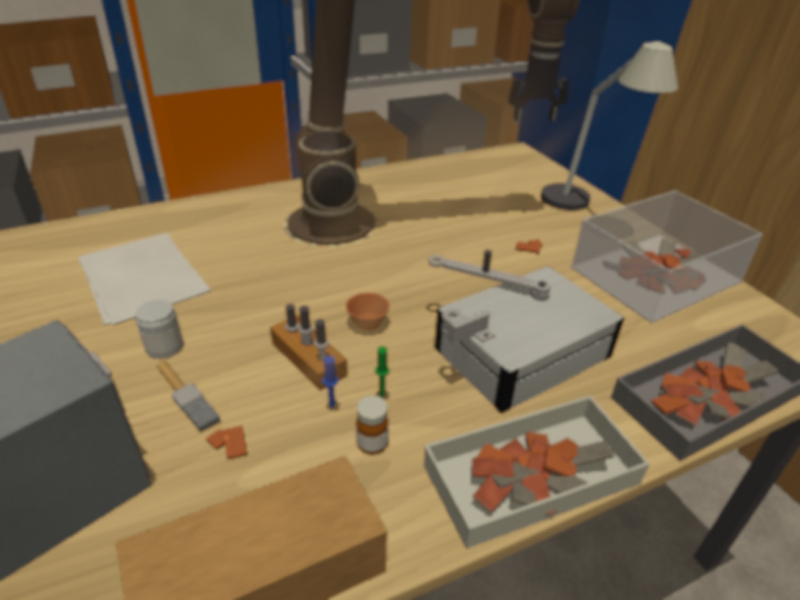

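View pics/top.png

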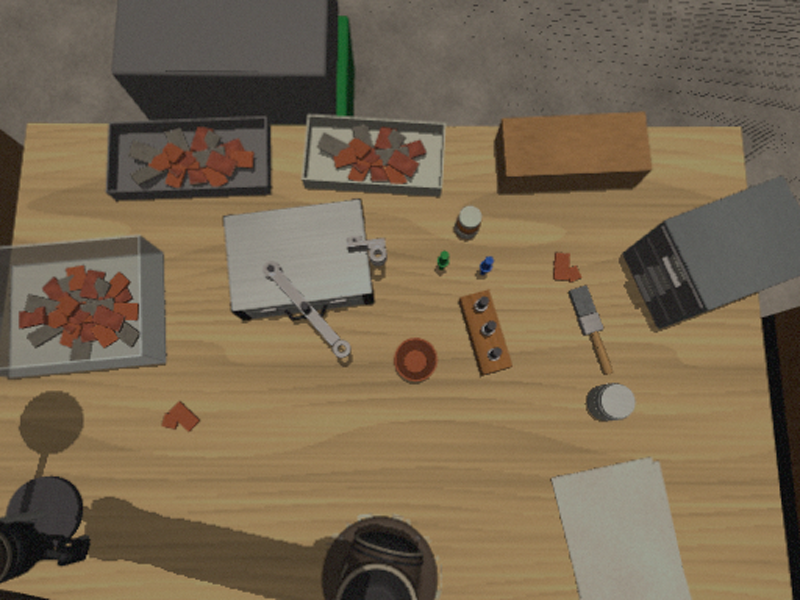

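The top view shows the pivot at (272,268), the eye at (341,348), the yoke hole at about (377,254) and the pins at (481,303), (489,328) and (495,353). I'll compute positions and enlarge the block in the scene view.

```bash
cat > h.py <<'E'
import numpy as np, cv2
from cell import manip,snapshot,camera_model
def cam(n,obs=None):
    c=camera_model(n)
    if n!="wrist": return c,np.array(c["origin"]),np.array(c["rotation"])
    o=obs or manip.get_obs(); T=c["T_tool_cam"]; R=o["tcp_rot"]
    return c,o["tool_pos"]+R@T[:3,3],R@T[:3,:3]
def ray(n,u,v,obs=None):
    c,o,R=cam(n,obs); d=np.array([(u-c["cx"])/c["fx"],(v-c["cy"])/c["fy"]]); s=d.copy()
    for _ in range(8): s=d/(1+c["k1"]*(s@s))
    return o,R@np.array([s[0],s[1],1])
def at(n,u,v,z,obs=None):
    o,d=ray(n,u,v,obs); return (o+d*(z-o[2])/d[2])
def proj(n,p,obs=None):
    c,o,R=cam(n,obs); q=R.T@(np.array(p)-o); s=q[:2]/q[2]; s=s*(1+c["k1"]*s@s)
    return np.array([s[0]*c["fx"]+c["cx"],s[1]*c["fy"]+c["cy"]])
def rel(p,R=None,obs=None):
    "row values for TCP going to p (and turning to R)"
    o=obs or manip.get_obs(); print("d",np.round(o["tcp_rot"].T@(np.array(p)-o["tool_pos"])/0.3,4))
    if R is not None: print("a",np.round(cv2.Rodrigues(o["tcp_rot"].T@R)[0].ravel()/np.pi,4))
E
python3 - <<'E'
from h import *
k=1/1.5625
pv=at("top",272*k,268*k,.125);ey=at("top",341*k,348*k,.125);yk=at("top",377*k,254*k,.138)
print(pv,ey,yk,np.linalg.norm(ey[:2]-pv[:2]),np.linalg.norm(yk[:2]-pv[:2]))
a=lambda p:np.arctan2(p[1],p[0])
print(a(yk-pv),a(ey-pv))
for u,v in((481,303),(489,328),(495,353)):print(at("top",u*k,v*k,.117))
im=cv2.imread("pics/scene.png"); 
s=snapshot("scene")[:,:,::-1]
cv2.imwrite("pics/c1.png",cv2.resize(s[180:280,160:290],None,fx=6,fy=6,interpolation=cv2.INTER_CUBIC))
E
```

```text
[0.59211166 0.21169562 0.125     ] [0.43619719 0.07376341 0.125     ] [0.6180103  0.00706831 0.138     ] 0.20816969095919988 0.20625973114677795
-1.4449007732053458 -2.4173143317166694
[ 0.52657616 -0.19528765  0.117     ]
[ 0.47758229 -0.20970792  0.117     ]
[ 0.42932967 -0.22007282  0.117     ]
```

View pics/c1.png

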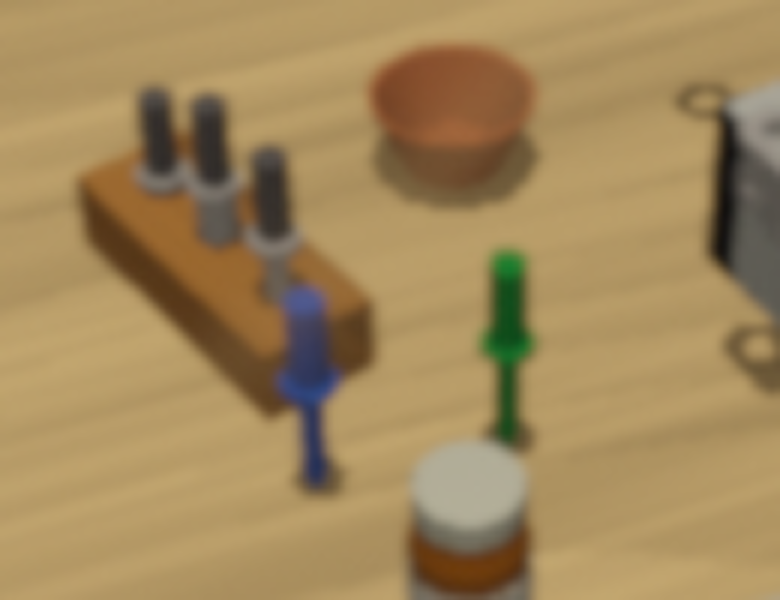

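The long slim pin is the nearest one in the crop, at about (270,230), so it sits at x≈0.527, y≈-0.195. The middle pin is thick and the far one is short. Next I go above the post.

```bash
cat >> h.py <<'E'
def Rdown(th):
    y=np.array([np.cos(th),np.sin(th),0]);z=np.array([0,0,-1.]);return np.column_stack([np.cross(y,z),y,z])
E
python3 - <<'E'
from h import *
rel([.505,.13,.26],Rdown(-.36))
E
```

```text
d [-1.5475 -0.9576 -0.0965]
a [-3.000e-04  3.000e-04  5.443e-01]
```

```bash
python3 -m crank '[{"dx":-0.3,"dy":-0.2,"dz":-0.1,"az":0.1,"fingers":0.6},{"dx":-0.6,"dy":-0.4,"dz":-0.1,"az":0.25,"fingers":0.6},{"dx":-0.85,"dy":-0.55,"dz":-0.1,"az":0.35,"fingers":0.6},{"dx":-0.85,"dy":-0.55,"dz":-0.1,"az":0.35,"fingers":0.6},{"dx":-0.85,"dy":-0.55,"dz":-0.1,"az":0.35,"fingers":0.6},{"dx":-0.85,"dy":-0.55,"dz":-0.1,"az":0.35,"fingers":0.6}]'; python3 -c "
from h import *
rel([.505,.13,.26],Rdown(-.36))"
```

```text
d [-1.5475 -0.9576 -0.0965]
a [-3.000e-04  3.000e-04  5.443e-01]schema error: expected keys dx, dy, dz, ax, ay, az, fingers
```

```bash
python3 -m crank '[{"dx":-0.85,"dy":-0.55,"dz":-0.1,"ax":0,"ay":0,"az":0.35,"fingers":0.6},{"dx":-0.85,"dy":-0.55,"dz":-0.1,"ax":0,"ay":0,"az":0.35,"fingers":0.6},{"dx":-0.85,"dy":-0.55,"dz":-0.1,"ax":0,"ay":0,"az":0.35,"fingers":0.6},{"dx":-0.85,"dy":-0.55,"dz":-0.1,"ax":0,"ay":0,"az":0.35,"fingers":0.6},{"dx":-0.85,"dy":-0.55,"dz":-0.1,"ax":0,"ay":0,"az":0.35,"fingers":0.6},{"dx":-0.85,"dy":-0.55,"dz":-0.1,"ax":0,"ay":0,"az":0.35,"fingers":0.6}]'; python3 -c "
from h import *
rel([.505,.13,.26],Rdown(-.36))"
```

```text
t: 0.9
tool_pos: [0.3299, 0.2928, 0.2616]
tcp_rot: [[-0.236, 0.972, 0.001], [0.972, 0.236, -0.0], [-0.0, 0.001, -1.0]]
force: [-1.2, 0.2, 0.2]
opening: 0.602
finger_force: 0.0
d [-0.6653  0.439   0.0058]
a [0.0002 0.     0.1905]
```

```bash
python3 -m crank '[{"dx":-0.665,"dy":0.44,"dz":0,"ax":0,"ay":0,"az":0.19,"fingers":0.6},{"dx":-0.665,"dy":0.44,"dz":0,"ax":0,"ay":0,"az":0.19,"fingers":0.6},{"dx":-0.665,"dy":0.44,"dz":0,"ax":0,"ay":0,"az":0.19,"fingers":0.6},{"dx":-0.665,"dy":0.44,"dz":0,"ax":0,"ay":0,"az":0.19,"fingers":0.6},{"dx":-0.665,"dy":0.44,"dz":0,"ax":0,"ay":0,"az":0.19,"fingers":0.6},{"dx":-0.665,"dy":0.44,"dz":0,"ax":0,"ay":0,"az":0.19,"fingers":0.6}]'
python3 - <<'E'
from h import *
o=manip.get_obs();s=snapshot("wrist")
im=cv2.resize(s[:,:,::-1],(768,576),interpolation=cv2.INTER_CUBIC);cv2.imwrite("pics/w1.png",im)
print(o["tool_pos"],proj("wrist",[.509,.139,.170],o)*1.5)
import pickle;pickle.dump(o,open("o1.pkl","wb"))
E
```

```text
t: 1.65
tool_pos: [0.5047, 0.1347, 0.2609]
tcp_rot: [[0.34, 0.94, -0.001], [0.94, -0.34, 0.0], [-0.0, -0.001, -1.0]]
force: [-0.4, 0.2, 0.1]
opening: 0.6
finger_force: 0.0
[0.50468745 0.13472316 0.26088791] [402.01424975 284.90444245]
```

View pics/w1.png

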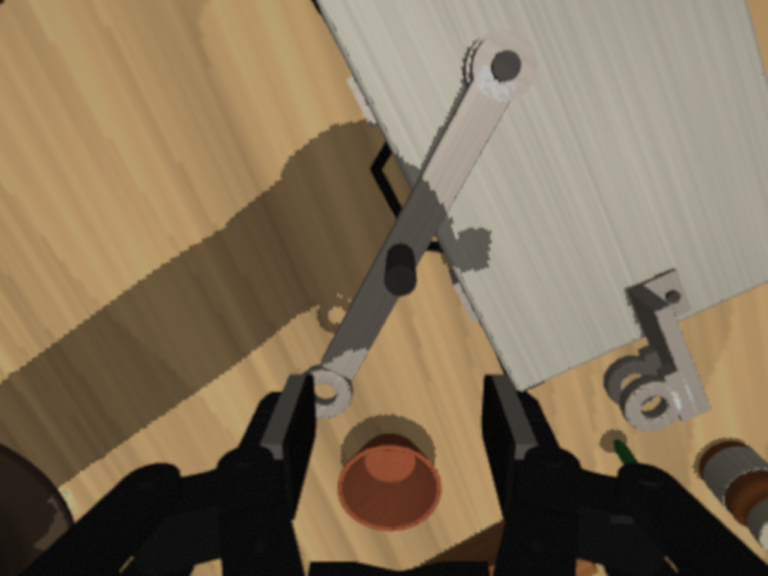

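Post top is at (401,278), pivot (502,68), eye hole (326,393) and yoke upper hole (654,403).

Run:
```python
from h import *
import pickle;o=pickle.load(open("o1.pkl","rb"))
f=lambda u,v,z:at("wrist",u/1.5,v/1.5,z,o)
pv=f(502,68,.127);ey=f(326,393,.125);yk=f(654,403,.138);po=f(401,279,.170)
print(pv,ey,yk,po); n=np.linalg.norm
print(n((ey-pv)[:2]),n((yk-pv)[:2]),n((po-pv)[:2]))
a=lambda p:np.arctan2(p[1],p[0]); print(a(yk-pv),a(ey-pv),a(po-pv))
rel([po[0],po[1],.136])
```

```text
[0.58841498 0.21457667 0.127     ] [0.43703933 0.0745718  0.125     ] [0.61991612 0.01008305 0.138     ] [0.50953934 0.14194337 0.17      ]
0.20619396449098865 0.20690568507140986 0.10722389887302276
-1.4179531610554235 -2.395198533065214 -2.3973723779660565
d [0.0272 0.0087 0.4172]
```

```bash
python3 -m crank '[{"dx":0.027,"dy":0.009,"dz":0.15,"ax":0,"ay":0,"az":0,"fingers":0.6},{"dx":0.027,"dy":0.009,"dz":0.3,"ax":0,"ay":0,"az":0,"fingers":0.6},{"dx":0.027,"dy":0.009,"dz":0.415,"ax":0,"ay":0,"az":0,"fingers":0.5},{"dx":0.027,"dy":0.009,"dz":0.415,"ax":0,"ay":0,"az":0,"fingers":0.1},{"dx":0.027,"dy":0.009,"dz":0.415,"ax":0,"ay":0,"az":0,"fingers":0},{"dx":0.027,"dy":0.009,"dz":0.415,"ax":0,"ay":0,"az":0,"fingers":0},{"dx":0.027,"dy":0.009,"dz":0.415,"ax":0,"ay":0,"az":0,"fingers":0}]'
python3 - <<'E'
from h import *
o=manip.get_obs();p0=o["tool_pos"];pv=np.array([.590,.2145])
r=np.linalg.norm(p0[:2]-pv);a0=np.arctan2(*(p0[:2]-pv)[::-1]);print(r,a0)
for a in np.linspace(a0,-1.42,8)[1:]:
    rel([*(pv+.11*np.array([np.cos(a),np.sin(a)])),p0[2]],obs=o)
E
```

```text
t: 2.58
tool_pos: [0.5099, 0.1415, 0.1374]
tcp_rot: [[0.339, 0.941, -0.0], [0.941, -0.339, -0.0], [-0.0, -0.0, -1.0]]
force: [-4.2, -1.9, -2.8]
opening: 0.168
finger_force: 59.6
0.1083952335067221 -2.4026255814891813
d [-0.0255  0.0446 -0.    ]
d [-0.0395  0.0941 -0.    ]
d [-0.0464  0.145  -0.    ]
d [-0.0461  0.1964 -0.    ]
d [-3.860e-02  2.473e-01 -1.000e-04]
d [-2.400e-02  2.967e-01 -1.000e-04]
d [-2.800e-03  3.435e-01 -1.000e-04]
```

```bash
python3 -m crank '[{"dx":-0.022,"dy":0.045,"dz":0,"ax":0,"ay":0,"az":0,"fingers":0},{"dx":-0.037,"dy":0.094,"dz":0,"ax":0,"ay":0,"az":0,"fingers":0},{"dx":-0.044,"dy":0.145,"dz":0,"ax":0,"ay":0,"az":0,"fingers":0},{"dx":-0.044,"dy":0.196,"dz":0,"ax":0,"ay":0,"az":0,"fingers":0},{"dx":-0.037,"dy":0.247,"dz":0,"ax":0,"ay":0,"az":0,"fingers":0},{"dx":-0.022,"dy":0.297,"dz":0,"ax":0,"ay":0,"az":0,"fingers":0},{"dx":-0.014,"dy":0.32,"dz":0,"ax":0,"ay":0,"az":0,"fingers":0},{"dx":-0.014,"dy":0.32,"dz":0,"ax":0,"ay":0,"az":0,"fingers":0}]'
```

```text
t: 3.58
tool_pos: [0.5996, 0.1037, 0.1375]
tcp_rot: [[0.339, 0.941, 0.0], [0.941, -0.339, -0.002], [-0.002, 0.001, -1.0]]
force: [-4.5, -4.3, -2.2]
opening: 0.168
finger_force: 59.8
```

```bash
python3 -m crank '[{"dx":0.003,"dy":0.006,"dz":0,"ax":0,"ay":0,"az":0,"fingers":0},{"dx":0.006,"dy":0.012,"dz":0,"ax":0,"ay":0,"az":0,"fingers":0},{"dx":0.006,"dy":0.012,"dz":0,"ax":0,"ay":0,"az":0,"fingers":0}]'; python3 -m crank '[{"dx":0.003,"dy":0.006,"dz":0,"ax":0,"ay":0,"az":0,"fingers":0},{"dx":0.005,"dy":0.010,"dz":0,"ax":0,"ay":0,"az":0,"fingers":0},{"dx":0.005,"dy":0.010,"dz":0,"ax":0,"ay":0,"az":0,"fingers":0}]'
```

```text
t: 3.95
tool_pos: [0.6041, 0.105, 0.1375]
tcp_rot: [[0.34, 0.94, 0.002], [0.94, -0.34, -0.001], [0.0, 0.002, -1.0]]
force: [0.7, -3.1, -0.9]
opening: 0.169
finger_force: 59.8
t: 4.32
tool_pos: [0.6041, 0.105, 0.1375]
tcp_rot: [[0.34, 0.94, -0.004], [0.94, -0.34, -0.002], [-0.003, -0.003, -1.0]]
force: [-12.5, -4.9, 4.6]
opening: 0.166
finger_force: 60.7
```

Bar is on its stop (force rose with no motion). Release, lift, and go above the pin.

```bash
python3 -m crank '[{"dx":0,"dy":0,"dz":0,"ax":0,"ay":0,"az":0,"fingers":0.5},{"dx":0,"dy":0,"dz":0,"ax":0,"ay":0,"az":0,"fingers":0.5},{"dx":0,"dy":0,"dz":0,"ax":0,"ay":0,"az":0,"fingers":0.5},{"dx":0,"dy":0,"dz":-0.2,"ax":0,"ay":0,"az":0,"fingers":0.6},{"dx":0,"dy":0,"dz":-0.4,"ax":0,"ay":0,"az":0,"fingers":0.6},{"dx":0,"dy":0,"dz":-0.43,"ax":0,"ay":0,"az":0,"fingers":0.6}]'
python3 - <<'E'
from h import *
o=manip.get_obs();s=snapshot("wrist");import pickle;pickle.dump(o,open("o2.pkl","wb"))
cv2.imwrite("pics/w2.png",cv2.resize(s[:,:,::-1],(768,576),interpolation=cv2.INTER_CUBIC))
print(o["q"]);rel([.527,-.195,.24],Rdown(-1.32))
E
```

```text
t: 5.08
tool_pos: [0.6082, 0.1063, 0.2712]
tcp_rot: [[0.339, 0.941, 0.008], [0.941, -0.339, 0.002], [0.005, 0.007, -1.0]]
force: [0.7, 0.5, -0.1]
opening: 0.6
finger_force: 0.0
[1.72940680e-01 3.05694755e-01 2.72398037e-01 1.52883124e+00
 2.42597653e-04 2.09001756e+00]
d [-1.0363  0.0866  0.0963]
a [ 0.0011 -0.0019  0.3099]
```

View pics/w2.png

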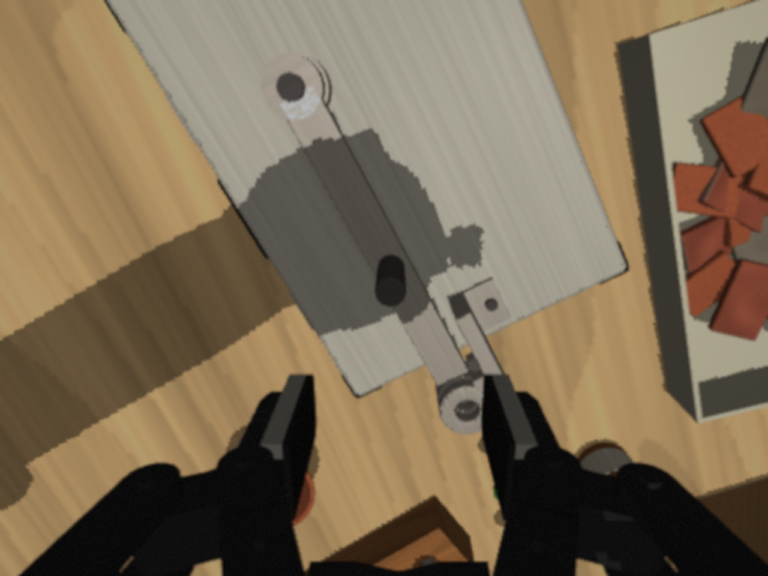

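The bar is home, with the eye under the yoke's upper ear; the yoke hole is at (466,409).

```bash
python3 -m crank '[{"dx":-1,"dy":0.087,"dz":0.09,"ax":0,"ay":0,"az":0.31,"fingers":0.7},{"dx":-1,"dy":0.087,"dz":0.09,"ax":0,"ay":0,"az":0.31,"fingers":0.7},{"dx":-1,"dy":0.087,"dz":0.09,"ax":0,"ay":0,"az":0.31,"fingers":0.7},{"dx":-1,"dy":0.087,"dz":0.09,"ax":0,"ay":0,"az":0.31,"fingers":0.7},{"dx":-1,"dy":0.087,"dz":0.09,"ax":0,"ay":0,"az":0.31,"fingers":0.7},{"dx":-1,"dy":0.087,"dz":0.09,"ax":0,"ay":0,"az":0.31,"fingers":0.7},{"dx":-1,"dy":0.087,"dz":0.09,"ax":0,"ay":0,"az":0.31,"fingers":0.7},{"dx":-1,"dy":0.087,"dz":0.09,"ax":0,"ay":0,"az":0.31,"fingers":0.7}]'
python3 - <<'E'
from h import *
import pickle
o2=pickle.load(open("o2.pkl","rb"));print("yoke",at("wrist",466/1.5,409/1.5,.138,o2))
o=manip.get_obs();s=snapshot("wrist");pickle.dump(o,open("o3.pkl","wb"))
cv2.imwrite("pics/w3.png",cv2.resize(s[:,:,::-1],(768,576),interpolation=cv2.INTER_CUBIC))
print(o["q"],proj("wrist",[.527,-.195,.122],o)*1.5)
E
```

```text
t: 6.12
tool_pos: [0.5294, -0.1841, 0.2384]
tcp_rot: [[0.968, 0.25, -0.001], [0.25, -0.968, 0.0], [-0.0, -0.001, -1.0]]
force: [-0.3, -0.3, -0.2]
opening: 0.698
finger_force: 0.0
yoke [0.61907395 0.00924856 0.138     ]
[-3.34817629e-01  1.94679716e-01  5.74222802e-02  1.43421280e+00
  2.37223787e-04  2.55383871e+00] [416.15917007 289.34741624]
```

View pics/w3.png

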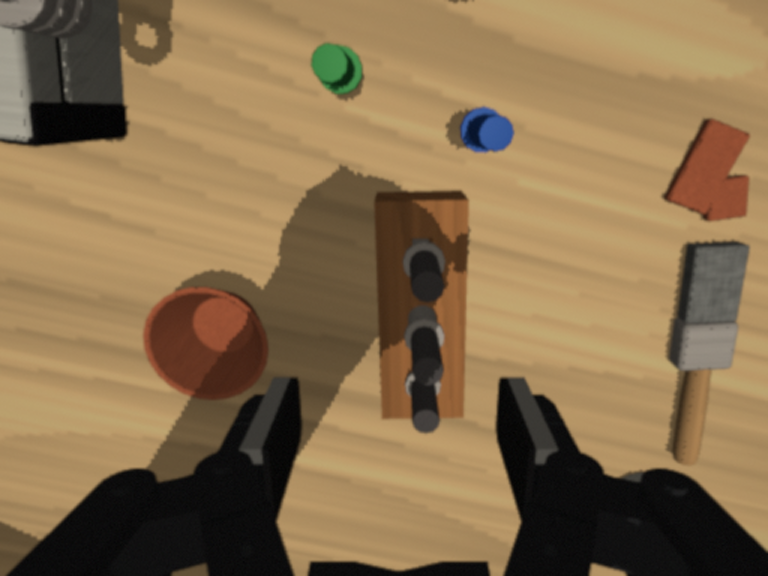

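Long pin's top centre is at (428,287), its collar at (424,258), and fingers are clear of everything else.

Run:
```python
from h import *
import pickle
o=pickle.load(open("o3.pkl","rb"))
p=at("wrist",428/1.5,287/1.5,.122,o);print(p,at("wrist",424/1.5,258/1.5,.077,o));rel([p[0],p[1],.084])
```

```text
[ 0.52984486 -0.20070499  0.122     ] [ 0.53295069 -0.19981441  0.077     ]
d [-0.0127  0.0543  0.5152]
```

```bash
python3 -m crank '[{"dx":-0.009,"dy":0.053,"dz":0.1,"ax":0,"ay":0,"az":0,"fingers":0.7},{"dx":-0.009,"dy":0.053,"dz":0.27,"ax":0,"ay":0,"az":0,"fingers":0.7},{"dx":-0.009,"dy":0.053,"dz":0.42,"ax":0,"ay":0,"az":0,"fingers":0.7},{"dx":-0.009,"dy":0.053,"dz":0.51,"ax":0,"ay":0,"az":0,"fingers":0.7},{"dx":-0.009,"dy":0.053,"dz":0.51,"ax":0,"ay":0,"az":0,"fingers":0.3},{"dx":-0.009,"dy":0.053,"dz":0.51,"ax":0,"ay":0,"az":0,"fingers":0.22},{"dx":-0.009,"dy":0.053,"dz":0.51,"ax":0,"ay":0,"az":0,"fingers":0},{"dx":-0.009,"dy":0.053,"dz":0.51,"ax":0,"ay":0,"az":0,"fingers":0},{"dx":-0.009,"dy":0.053,"dz":0.51,"ax":0,"ay":0,"az":0,"fingers":0}]'
```

```text
t: 7.3
tool_pos: [0.5315, -0.201, 0.0876]
tcp_rot: [[0.969, 0.248, 0.003], [0.248, -0.969, 0.0], [0.003, 0.0, -1.0]]
force: [-0.5, 3.2, 6.6]
opening: 0.198
finger_force: 58.6
```

```bash
python3 -m crank '[{"dx":0,"dy":0,"dz":-0.05,"ax":0,"ay":0,"az":0,"fingers":0},{"dx":0,"dy":0,"dz":-0.11,"ax":0,"ay":0,"az":0,"fingers":0},{"dx":0,"dy":0,"dz":-0.3,"ax":0,"ay":0,"az":0,"fingers":0},{"dx":0,"dy":0,"dz":-0.45,"ax":0,"ay":0,"az":0,"fingers":0},{"dx":0,"dy":0,"dz":-0.6,"ax":0,"ay":0,"az":0,"fingers":0},{"dx":0,"dy":0,"dz":-0.6,"ax":0,"ay":0,"az":0,"fingers":0}]'; python3 -c "
from h import *
rel([.590,-.01,.265],Rdown(-1.32))"
```

```text
t: 8.05
tool_pos: [0.5317, -0.2022, 0.2707]
tcp_rot: [[0.969, 0.247, 0.007], [0.248, -0.969, -0.003], [0.006, 0.005, -1.0]]
force: [0.3, 0.0, -2.0]
opening: 0.192
finger_force: 59.0
d [ 0.3468 -0.5727  0.0181]
a [ 0.0016 -0.0018 -0.0002]
```

```bash
python3 -m crank '[{"dx":0.35,"dy":-0.57,"dz":0.05,"ax":0,"ay":0,"az":0,"fingers":0},{"dx":0.35,"dy":-0.57,"dz":0.05,"ax":0,"ay":0,"az":0,"fingers":0},{"dx":0.35,"dy":-0.57,"dz":0.05,"ax":0,"ay":0,"az":0,"fingers":0},{"dx":0.35,"dy":-0.57,"dz":0.05,"ax":0,"ay":0,"az":0,"fingers":0},{"dx":0.35,"dy":-0.57,"dz":0.05,"ax":0,"ay":0,"az":0,"fingers":0},{"dx":0.35,"dy":-0.57,"dz":0.05,"ax":0,"ay":0,"az":0,"fingers":0}]'
python3 - <<'E'
from h import *
import pickle
o=manip.get_obs();s=snapshot("wrist");pickle.dump(o,open("o4.pkl","wb"))
R=o["tcp_rot"];tip=o["tool_pos"]+R@np.array([0,0,.0756])
a=proj("wrist",tip,o);b=proj("wrist",[.619,.0092,.138],o);print(a,b)
u,v=(np.minimum(a,b)-45).astype(int);u=max(u,0);v=max(v,0);c=s[v:v+150,u:u+200,::-1];print(u,v,c.shape,o["tool_pos"],o["tcp_rot"][:,2])
cv2.imwrite("pics/w4.png",cv2.resize(c,None,fx=4,fy=4,interpolation=cv2.INTER_CUBIC))
E
```

```text
t: 8.8
tool_pos: [0.5894, -0.0109, 0.2507]
tcp_rot: [[0.969, 0.246, -0.0], [0.246, -0.969, -0.001], [-0.001, 0.001, -1.0]]
force: [-0.2, -0.3, -0.9]
opening: 0.195
finger_force: 59.0
[264.713006   205.65749706] [248.4403355  145.53464719]
203 100 (150, 200, 3) [ 0.58943371 -0.0109251   0.25070166] [-4.76175196e-04 -6.86066019e-04 -9.99999651e-01]
```

View pics/w4.png

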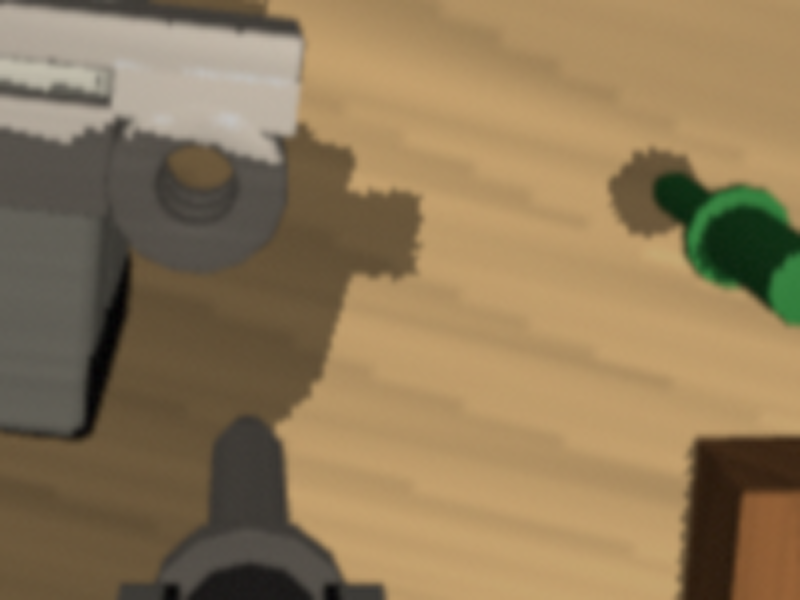

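The yoke hole centre is at crop (197,184), i.e. pixel (252.1,145.9). The pin's tip front edge is at crop (249,417) and its collar front edge at (250,525). I'll solve for the pin's offset in the hand.

Run:
```python
from h import *
import pickle
from scipy.optimize import least_squares
o=pickle.load(open("o4.pkl","rb"));R=o["tcp_rot"];T=o["tool_pos"]
pt=lambda x,y,z:proj("wrist",T+R@np.array([x,y,z]),o)
c=lambda u,v:np.array([203+u/4-.4,100+v/4-.4])
for top in(60,65):
  f=lambda q:np.r_[pt(q[0]+.0035,q[1],q[2])-c(249,417),pt(q[0]+.013,q[1],q[2]-top/1000)-c(250,525)]
  r=least_squares(f,[0,0,.0756],x_scale=.001);print(top,r.x,r.fun)
h=at("wrist",*c(197,184),.138,o);print("hole",h)
print("hole in tool",R.T@(h-T))
```

```text
60 [0.00221853 0.00024625 0.06409144] [ 0.21912735  0.0010461  -0.15977509 -0.00076292]
65 [-0.00766304  0.00022765  0.08988465] [ 0.21596902  0.00100645 -0.15986076 -0.00074514]
hole [0.61958461 0.00672229 0.138     ]
hole in tool [ 0.03364165 -0.00973243  0.11267516]
```

```bash
python3 -m crank '[{"dx":0.06,"dy":-0.017,"dz":0,"ax":0,"ay":0,"az":0,"fingers":0},{"dx":0.12,"dy":-0.033,"dz":0,"ax":0,"ay":0,"az":0,"fingers":0},{"dx":0.12,"dy":-0.033,"dz":0.05,"ax":0,"ay":0,"az":0,"fingers":0},{"dx":0.12,"dy":-0.033,"dz":0.09,"ax":0,"ay":0,"az":0,"fingers":0},{"dx":0.12,"dy":-0.033,"dz":0.09,"ax":0,"ay":0,"az":0,"fingers":0}]'
python3 - <<'E'
from h import *
import pickle
o=manip.get_obs();s=snapshot("wrist");pickle.dump(o,open("o5.pkl","wb"))
c=s[120:270,170:370,::-1];print(o["tool_pos"])
cv2.imwrite("pics/w5.png",cv2.resize(c,None,fx=4,fy=4,interpolation=cv2.INTER_CUBIC))
E
```

```text
t: 9.48
tool_pos: [0.6208, 0.0082, 0.2221]
tcp_rot: [[0.969, 0.247, -0.003], [0.247, -0.969, -0.0], [-0.003, -0.001, -1.0]]
force: [-1.6, -1.0, -0.7]
opening: 0.193
finger_force: 59.0
[0.62079786 0.00815706 0.22211711]
```

View pics/w5.png

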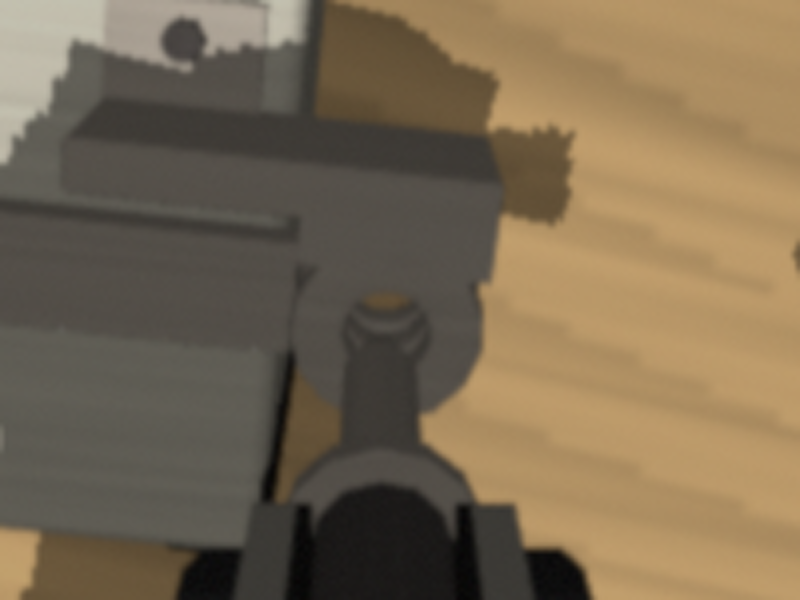

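Tip front edge at crop (382,337); hole centre about (386,333).

Run:
```python
from h import *
import pickle
o=pickle.load(open("o5.pkl","rb"));R=o["tcp_rot"];T=o["tool_pos"]
c=lambda u,v:np.array([170+u/4-.4,120+v/4-.4])
h=R.T@(at("wrist",*c(386,333),.138,o)-T);t=R.T@(at("wrist",*c(382,337),.1465,o)-T)
print(h*1e3,t*1e3,(h-t)*1e3+[3.5,0,0])
```

```text
[-1.20234764  0.9572392  84.12067124] [ 1.30457497  0.26147526 75.61332028] [0.99307739 0.69576393 8.50735096]
```

```bash
python3 -m crank '[{"dx":0.003,"dy":0.002,"dz":0,"ax":0,"ay":0,"az":0,"fingers":0},{"dx":0.003,"dy":0.002,"dz":0.025,"ax":0,"ay":0,"az":0,"fingers":0},{"dx":0.003,"dy":0.002,"dz":0.05,"ax":0,"ay":0,"az":0,"fingers":0},{"dx":0.003,"dy":0.002,"dz":0.05,"ax":0,"ay":0,"az":0,"fingers":0}]'; python3 -m crank '[{"dx":0,"dy":0,"dz":0.02,"ax":0,"ay":0,"az":0,"fingers":0},{"dx":0,"dy":0,"dz":0.04,"ax":0,"ay":0,"az":0,"fingers":0},{"dx":0,"dy":0,"dz":0.04,"ax":0,"ay":0,"az":0,"fingers":0}]'
```

```text
t: 10.02
tool_pos: [0.6228, 0.0086, 0.2077]
tcp_rot: [[0.969, 0.248, -0.002], [0.248, -0.969, -0.0], [-0.002, -0.0, -1.0]]
force: [-0.7, -0.2, -2.6]
opening: 0.194
finger_force: 59.0
t: 10.4
tool_pos: [0.6227, 0.0083, 0.1958]
tcp_rot: [[0.969, 0.248, -0.002], [0.248, -0.969, -0.001], [-0.002, 0.0, -1.0]]
force: [-2.4, -2.3, -4.2]
opening: 0.193
finger_force: 58.9
```

```bash
python3 -m crank '[{"dx":0,"dy":0,"dz":0.02,"ax":0,"ay":0,"az":0,"fingers":0},{"dx":0,"dy":0,"dz":0.04,"ax":0,"ay":0,"az":0,"fingers":0},{"dx":0,"dy":0,"dz":0.04,"ax":0,"ay":0,"az":0,"fingers":0}]';python3 -m crank '[{"dx":0,"dy":0,"dz":0.02,"ax":0,"ay":0,"az":0,"fingers":0},{"dx":0,"dy":0,"dz":0.04,"ax":0,"ay":0,"az":0,"fingers":0},{"dx":0,"dy":0,"dz":0.05,"ax":0,"ay":0,"az":0,"fingers":0},{"dx":0,"dy":0,"dz":0.05,"ax":0,"ay":0,"az":0,"fingers":0}]'
```

```text
t: 10.78
tool_pos: [0.6227, 0.0084, 0.1838]
tcp_rot: [[0.969, 0.248, -0.002], [0.248, -0.969, -0.001], [-0.002, 0.0, -1.0]]
force: [-3.1, -1.6, -3.5]
opening: 0.195
finger_force: 58.8
t: 11.28
tool_pos: [0.6227, 0.0084, 0.1695]
tcp_rot: [[0.969, 0.248, -0.001], [0.248, -0.969, -0.0], [-0.001, 0.0, -1.0]]
force: [-5.4, -2.9, -0.7]
opening: 0.198
finger_force: 59.3
```

```bash
python3 -m crank '[{"dx":-0.002,"dy":0,"dz":0.02,"ax":0,"ay":0,"az":0,"fingers":0},{"dx":-0.003,"dy":0,"dz":0.04,"ax":0,"ay":0,"az":0,"fingers":0},{"dx":-0.003,"dy":0,"dz":0.045,"ax":0,"ay":0,"az":0,"fingers":0},{"dx":-0.003,"dy":0,"dz":0.045,"ax":0,"ay":0,"az":0,"fingers":0}]';python3 -m crank '[{"dx":0,"dy":0,"dz":0.005,"ax":0,"ay":0,"az":0,"fingers":0},{"dx":0,"dy":0,"dz":0.01,"ax":0,"ay":0,"az":0,"fingers":0},{"dx":0,"dy":0,"dz":0.01,"ax":0,"ay":0,"az":0,"fingers":0}]'
```

```text
t: 11.78
tool_pos: [0.6223, 0.0083, 0.1561]
tcp_rot: [[0.969, 0.248, -0.0], [0.248, -0.969, -0.0], [-0.0, 0.0, -1.0]]
force: [-3.4, -2.9, -1.4]
opening: 0.192
finger_force: 59.3
t: 12.15
tool_pos: [0.6223, 0.0083, 0.1538]
tcp_rot: [[0.969, 0.248, 0.0], [0.248, -0.969, -0.0], [0.0, 0.0, -1.0]]
force: [-5.3, -2.7, 3.6]
opening: 0.196
finger_force: 59.9
```

Seated by force and height; release, retreat straight up, and check.

```bash
python3 -m crank '[{"dx":0,"dy":0,"dz":0,"ax":0,"ay":0,"az":0,"fingers":0.35},{"dx":0,"dy":0,"dz":0,"ax":0,"ay":0,"az":0,"fingers":0.6},{"dx":0,"dy":0,"dz":0,"ax":0,"ay":0,"az":0,"fingers":0.6},{"dx":0,"dy":0,"dz":-0.1,"ax":0,"ay":0,"az":0,"fingers":0.6},{"dx":0,"dy":0,"dz":-0.25,"ax":0,"ay":0,"az":0,"fingers":0.6},{"dx":0,"dy":0,"dz":-0.4,"ax":0,"ay":0,"az":0,"fingers":0.6},{"dx":-0.15,"dy":0,"dz":-0.4,"ax":0,"ay":0,"az":0,"fingers":0.6},{"dx":-0.3,"dy":0,"dz":-0.4,"ax":0,"ay":0,"az":0,"fingers":0.6},{"dx":-0.3,"dy":0,"dz":-0.4,"ax":0,"ay":0,"az":0,"fingers":0.6}]'
python3 - <<'E'
from h import *
s=snapshot("wrist");cv2.imwrite("pics/w6.png",cv2.resize(s[:,:,::-1],(768,576),interpolation=cv2.INTER_CUBIC))
s=snapshot("scene");cv2.imwrite("pics/s6.png",cv2.resize(s[150:270,220:380,::-1],None,fx=5,fy=5,interpolation=cv2.INTER_CUBIC))
E
```

```text
t: 13.28
tool_pos: [0.5332, -0.0143, 0.2744]
tcp_rot: [[0.969, 0.247, 0.001], [0.247, -0.969, 0.0], [0.001, 0.0, -1.0]]
force: [0.9, 0.5, 0.7]
opening: 0.602
finger_force: 0.0
```

View pics/w6.png

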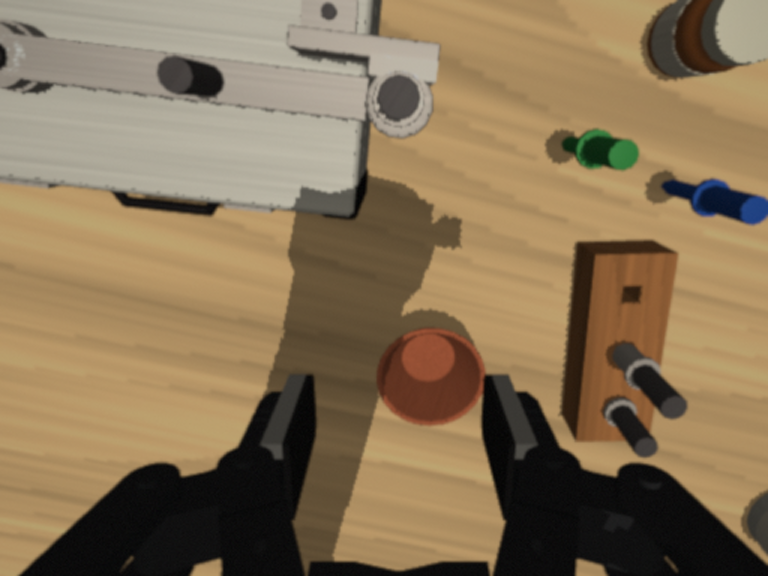

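View pics/s6.png

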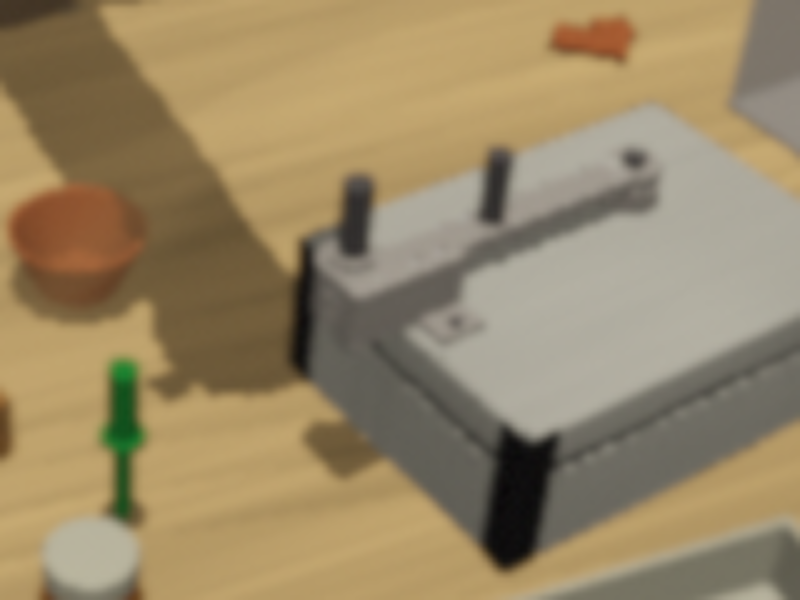

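The pin stands upright in the yoke at (400,100) with its collar on the upper ear. The bar is home, the other two pins are still in the block, and nothing else has moved.

```bash
python3 -c "
from cell import manip
print(manip.finish_job())"
```

```text
the job is handed in; nothing more can be done
None
```

The case is locked: the bar is home on its stop and the long slim pin stands free through both ears and the eye with its collar on the upper ear, and I handed the job in after about 13 s of robot time.

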